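Set the eccentric side guide of the board mill's fixture

TASK

On the milling fixture, swing the hold-down arm up and over until it lies back and stays open by itself, then turn the eccentric guide by its crank so that the steel gauge slides flat between disc and fence without being forced and with no more than about 1.5 mm of play. Prove it by sliding the gauge along the fence from the open right-hand end, past the disc and up against the end stop, and leave it there with the arm still open and the guide still set. Leave the other things on the table alone.

Things in the scene. Friction and masses are not known exactly. Their poses are not given: they have to be found in the camera images.
- fixture: Fixed aluminium plate, 12 mm thick, on the table. Origin at table level; it spans x -100 to +90, y -160 to +130 mm; +x points roughly away from the robot, +y roughly to the robot's left (the way the gauge slides), z up. 'Above the plate' means above its top face, 12 mm over the origin. End stop on its left, fence on its far side, eccentric guide on the robot's side of the fence.
- fence: Straight steel bar screwed on the plate along the fixture's y: 250 mm long (y -150 to +100), 18 mm thick, 16 mm high. Origin on the face that looks to the eccentric disc, at plate-top level, at the fixture's y = 0; axes parallel to the fixture's. Where it is screwed down differs: its face lies at the fixture's x = 27 to 33 mm.
- cam_pivot (a point): The eccentric's fixed turning axis (vertical), under its hexagonal bolt head, at plate-top level; at the fixture's (-17, 0) mm. The bolt head's top is 29 mm above the plate.
- cam_disc (a point): Centre of the eccentric steel disc at plate-top level; moves as the crank turns. Disc radius 22 mm, 14 mm thick, its centre 7 mm off the turning axis. The gap is the distance from this point to the fence face minus 22 mm; it must be the gauge's 24 mm plus a little play.
- cam_grip (a point): On the axis of the crank's upright round black handle, 12 mm diameter, standing from 21 to 55 mm above the plate; this point is 40 mm above the plate, and 60 mm from the turning axis. The handle may be pinched from above and led along its circle.
- cam (a joint): Turn of the eccentric, rad, 0 to 2.1, growing clockwise seen from above and narrowing the gap. In the fixture's x, y the crank points to (-sin q, -cos q), and the disc's centre is at the pivot + 7 mm * (sin(q - 1.396), cos(q - 1.396)). Starts at 0.05 to 0.5, the gap then too wide. Stiff: 0.3 N m of friction, about 5 N at the handle; stays where it is left.
- hold_hinge (a point): Centre of the hold-down arm's horizontal hinge pin (along the fixture's y), 45 mm above the plate, at the fixture's (68, 85) mm, between two dark cheeks beyond the fence. The cheeks are 56 mm high.
- hold_grip (a point): Point on the centre line of the hold-down arm, near its free end, 110 mm from the hinge. The arm is a steel bar 12 x 12 mm, 122 mm long from the hinge, 140 g. Closed, it lies level across the slide path, its centre line 45 mm above the plate, on a dark rest block 22 mm from this point towards the hinge. Free space below this point.
- holddown (a joint): Hold-down arm's angle in rad: 0 lying closed over the channel (its start), growing as it rises and swings away from the robot; upright at 1.57; beyond that it falls by itself to its stop at 2.6 and stays. Light hinge.
- gauge: Loose steel gauge block upright on the table to the right of the fixture: 24 mm wide (its x), 64 mm long (its y), half-round ends, 16 mm high, about 200 g, with a square 14 x 14 mm black stem on its middle, up to 72 mm high, faces parallel to its x and y. Origin at the centre of its underside, z up. Either end may lead.
- gauge_grip (a point): Point on the gauge's stem axis, 54 mm above its underside; a good height to pinch.
- stop_face (a point): Middle of the end stop's face that looks to the fixture's -y, at plate-top level, at the fixture's y = 110 mm; the gauge's origin is then at the fixture's y = 78 mm. The stop is 45 mm long in x and 16 mm high.
- spanner: Bystander, to be left alone: open-ended steel spanner, 150 mm; origin at its underside or middle.
- chip_brush: Bystander, to be left alone: small brush, 170 mm; origin at its underside or middle.
- copper_board: Bystander, to be left alone: copper-clad board blank, 80 x 100 x 5 mm; origin at its underside or middle.
- collet_tray: Bystander, to be left alone: grey divided tray, 90 x 120 x 30 mm; origin at its underside or middle.
- collet_nut: Bystander, to be left alone: dark steel nut ring, 26 mm across, 16 mm high, standing on the fixture plate near its robot-side left corner; origin at its underside or middle.
- oil_jar: Bystander, to be left alone: jar, 48 mm diameter, 70 mm high; origin at its underside or middle.
- side_clamp: Bystander, to be left alone: small aluminium clamp block, 50 x 35 x 20 mm; origin at its underside or middle.
Mind the look-alikes: they are no part of the job. Several things have the shape of the gauge; the one meant has the colours described above.

How it is judged:
By the outcome, as a careful person would: the job done as asked, in the order asked, and still so for the second after the job is handed in, with the robot touching nothing.
It also fails if it takes over 72 s, if anything falls off the work surface, if the arm or the gripper's body presses on something with over 40 N, if the wrist force passes 120 N, or if a joint passes its speed limit or range.

ROBOT

A 6-joint arm with a two-finger parallel gripper is mounted at the origin on the work surface. World frame = base frame: x ahead of the robot, y to its left, z up, the work surface at z = 0. Lengths are in m, angles in rad, forces in N, time in s.
With the tool pointing down it reaches from about 0.3 to 0.875 m from the base axis. Payload 6.4 kg.
Tool frame: the origin (TCP) lies midway between the tips of the shut fingers; the grasp point (between the pads) lies 19 mm behind it (ctrl.tcp_to_grasp is the distance from the TCP to the grasp point, in m); z points along the fingers, y is the direction in which the jaws open and shut (so a half turn about z gives the same grasp; the last joint's range is limited). The gripper opens to 85 mm and grips with 20 to 120 N. Pads are 22 mm wide; open, the fingers measure 114 mm over their backs; the gripper's body (76 mm by 85 mm) begins 54 mm behind the grasp point. The pads swing forward as they close: fully open they stand 13 mm farther back than shut.
Start: joints at [0.988, 0.181, 1.607, -0, 1.354, -0.206], TCP at [0.212, 0.535, 0.231] pointing down, gripper open.
Joint ranges: [-2.99, 2.99], [-0.89, 2.07], [0.3, 2.58], [-1.14, 4.28], [0, 2.63], [-3.12, 3.12]. Speed limits (rad/s): [2.57, 2.57, 3.01, 3.14, 3.14, 3.14].

INTERFACE

Orientations are given as a unit quaternion [w, x, y, z].
In Python, from bench import monitor, imaging, order, spotter, ctrl gives the robot as it stands.
- The arm moves only by the shell command python3 -m pendant 'ROWS'. ROWS is JSON, a list that holds one entry, the list of rows, each a list of 5 numbers: the shift along the world's x, y, z in mm, then the turn about the world's z in degrees, then the finger opening in mm, from 0 to 85.4. A call has 1 to 8 rows; each row shifts and turns the commanded pose from where the row before left it; what a row does not reach is not made up. A row lasts 1/8 s, in which the tool goes at most 62.5 mm and 10.7 degrees, less where a joint would pass 70% of its speed; a pose out of reach is approached as far as the arm can. A call with a gripper value outside its range is refused whole. The fingers move at their own pace and stop on an object; the grip force is fixed at half the most. Time passes only in rows, so rows that do not move let the fingers close. It gives the time, the measured TCP pose, the force and the opening at its end, in the units of the state.
- monitor.get_obs(): the state, without advancing time (a new reading comes with each control period).
- imaging.camera(name): name is "scene" or "top"; returns a dict with "img" (400x640x3 uint8, red, green, blue), "vfov" (degrees; the focal length in pixels is half the picture's height over the tangent of half this angle, whatever the lens; pixels are square), "cx", "cy" (the principal point, pixels), "origin" and "orientation" of the camera in the world. Camera axes: x right, y down, z forward; pixel columns grow to the right and rows downward; lengths in m; the calibration is good to about 2 mm. A picture is of the moment at which its call begins. There is no depth.
- order.hand_in(): hands the job in, once; it reports no verdict.
Trained networks look in the newest picture that a camera, given by its name, has taken for a name from the list of things; names that differ only in an ending like _2 or _b are one class to them, and where a whole thing is asked for, a point or a joint stands for the part that bears it (a point fixed in the world has none). Each returns a list of dicts, best first, with "confidence" (0 to 1); they miss things now and then, are a little off and sometimes report something else, mostly with a low value. They report only what shows in the picture. A call takes as long as a camera call. They do not tell look-alikes from the thing itself.
- spotter.recognise(camera, thing): "at" ([x, y, z] in m, in the coordinates of the camera as it stood for that picture, good to about 4 mm: the middle of the surface that is visible of it).
- spotter.tip_of(camera, thing): "at" ([x, y, z] in m, in the coordinates of the camera as it stood for that picture, good to about 4 mm: a listed point, or the origin of a listed thing).
The state is a dict: "time_s": time; "q": joint angles; "dq": joint speeds; "joint_efforts": joint torques, N m; "eef_pos": TCP position; "eef_rot": TCP orientation; "wrist_force": force on the tool from outside, world axes, zero at the start; "torque": the same for the moment, N m; "opening": opening from 0.0 (shut) to 1.0 (fully open).
Only numpy, scipy, OpenCV 4.12 (cv2) and the standard library are available. Lean on these libraries where they do the work, as an engineer would, in place of code of your own. Each camera call takes 0.05 s, during which the arm holds its last target. There are 200 camera calls.

## Working session

There is one attempt and no reset: what is moved stays moved. The work goes in short steps, Python scripts to look and compute and a shell command to move; the robot and the scene stay as the last step left them, time stands still between calls to the robot, and variables do not carry over. Pictures are saved under pics/ and viewed, about 8 in all and at most 12, crops included, and the job is handed in when it is done.

```bash
mkdir -p pics; ls
cat > h.py <<'E'
import numpy as np, cv2
from scipy.spatial.transform import Rotation as R
from bench import monitor, imaging, order, spotter, ctrl
def rot(c):
    o=np.array(c["orientation"],float)
    return o if o.shape==(3,3) else R.from_quat(o[[1,2,3,0]]).as_matrix()
def world(c,p): return rot(c)@np.array(p)+np.array(c["origin"])
def f(c): return c["img"].shape[0]/2/np.tan(np.radians(c["vfov"])/2)
def proj(c,P):
    q=rot(c).T@(np.array(P)-np.array(c["origin"])); return np.array([c["cx"],c["cy"]])+f(c)*q[:2]/q[2]
def ray(c,uv):
    d=rot(c)@np.array([(uv[0]-c["cx"])/f(c),(uv[1]-c["cy"])/f(c),1]); return np.array(c["origin"]),d
def onz(c,uv,z):
    o,d=ray(c,uv); return o+d*(z-o[2])/d[2]
def tri(c1,u1,c2,u2):
    o1,d1=ray(c1,u1);o2,d2=ray(c2,u2)
    s=np.linalg.lstsq(np.c_[d1,-d2],o2-o1,rcond=None)[0]
    a=o1+s[0]*d1;b=o2+s[1]*d2
    return (a+b)/2,np.linalg.norm(a-b)
E
python3 - <<'E'
from h import *
np.set_printoptions(precision=4,suppress=True)
print(monitor.get_obs())
for n in("scene","top"):
    c=imaging.camera(n); cv2.imwrite(f"pics/{n}0.png",c["img"][:,:,::-1])
    print(n,c["origin"],c["orientation"],c["vfov"],c["cx"],c["cy"])
    for t in "fixture fence cam_pivot cam_disc cam_grip hold_hinge hold_grip gauge gauge_grip stop_face".split():
        for d in spotter.tip_of(n,t)[:4]:
            w=world(c,d["at"]); print(t,round(d["confidence"],2),w,proj(c,w).round())
E
```

```text
pics
{'time_s': 0.0, 'q': array([ 0.9877,  0.1816,  1.608 ,  0.    ,  1.3538, -0.2063]), 'dq': array([ 0.0008,  0.0011, -0.001 ,  0.0014, -0.0008,  0.0005]), 'joint_efforts': array([  0.0007, -44.4876, -35.1333,  -0.0003,   0.0092,  -0.    ]), 'eef_pos': array([0.2112, 0.5342, 0.2304]), 'eef_rot': array([-0.0003,  0.1873,  0.9823, -0.0008]), 'wrist_force': array([-0.4447,  0.3212,  0.4572]), 'torque': array([ 0.0096, -0.0266, -0.0251]), 'opening': 0.9980359415054695}
scene [ 1.072  -0.0247  0.9444] [-0.1837  0.7014  0.6636 -0.1844] 48.40210671252181 319.39941252011175 200.84109644893184
fixture 0.73 [0.5848 0.1044 0.0095] [369. 219.]
fixture 0.6 [ 0.5557  0.1021 -0.0037] [366. 211.]
fence 0.6 [0.5868 0.1069 0.0097] [370. 219.]
fence 0.3 [ 0.7453 -0.1114 -0.0027] [279. 291.]
fence 0.18 [0.5175 0.0481 0.0531] [344. 186.]
cam_pivot 0.96 [0.5362 0.1058 0.0123] [368. 201.]
cam_disc 0.68 [0.5274 0.1052 0.0108] [367. 198.]
cam_disc 0.37 [0.5174 0.0491 0.0505] [344. 187.]
cam_grip 0.65 [0.5193 0.0483 0.0524] [344. 187.]
hold_hinge 0.55 [0.6154 0.1928 0.0595] [412. 218.]
hold_grip 0.69 [0.508
[... 916 characters left out ...]
p 0.49 [0.5286 0.1106 0.0094] [279. 226.]
cam_grip 0.47 [0.5132 0.0448 0.051 ] [300. 228.]
hold_hinge 0.89 [0.6132 0.1939 0.0576] [249. 198.]
hold_hinge 0.62 [0.5045 0.1873 0.0585] [253. 233.]
hold_grip 0.63 [0.5023 0.1912 0.0565] [251. 234.]
gauge 0.74 [ 0.5599 -0.4085 -0.0017] [443. 207.]
gauge 0.74 [ 0.4712 -0.3763 -0.0009] [436. 235.]
gauge 0.6 [ 0.4852 -0.2087 -0.001 ] [382. 234.]
gauge 0.45 [ 0.5789 -0.2949 -0.0013] [407. 203.]
gauge_grip 0.74 [ 0.5545 -0.4028  0.0508] [446. 205.]
gauge_grip 0.66 [ 0.4882 -0.2109  0.0552] [385. 230.]
gauge_grip 0.53 [ 0.5735 -0.2968  0.0552] [411. 201.]
gauge_grip 0.49 [0.5477 0.2182 0.0145] [244. 222.]
stop_face 0.84 [0.5504 0.2177 0.0144] [244. 221.]
```

Run:
```python
import cv2,numpy as np
a=cv2.imread("pics/scene0.png");
cv2.imwrite("pics/s_full.png",cv2.resize(a[120:340,100:520],(798,418),interpolation=cv2.INTER_CUBIC))
b=a[160:250,130:260]; t=cv2.imread("pics/top0.png")[185:255,365:465]
b=cv2.resize(b,(780,540),interpolation=cv2.INTER_CUBIC);cv2.imwrite("pics/s_g.png",b)
```

```text
(no output)
```

View pics/s_full.png

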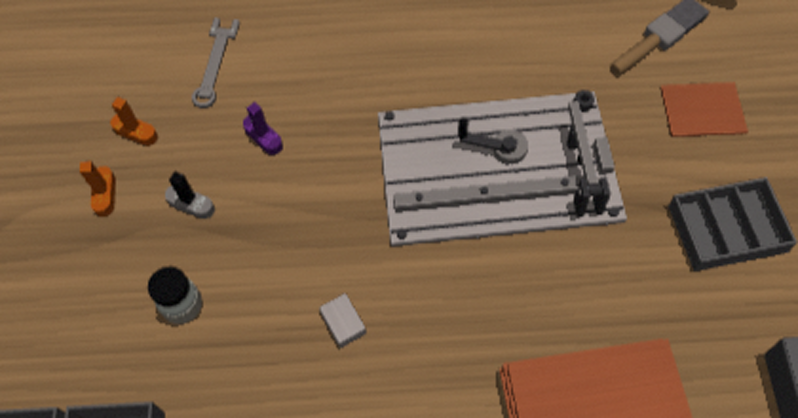

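View pics/s_g.png

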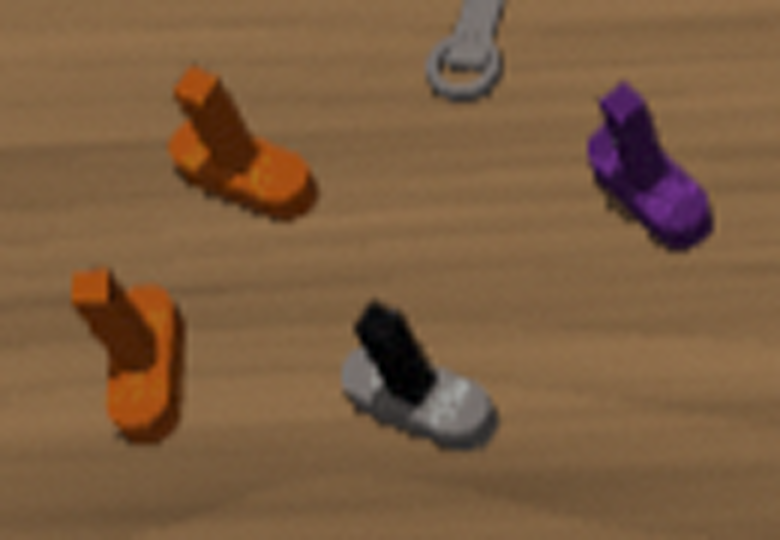

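The four gauge-shaped things in the scene picture are orange (172,190), orange (155,221), purple (237,189) and steel with a black stem (200,227). The last one fits the description, and the crop confirms it. Next I fit the fixture pose from its silhouette.

```bash
cat > fit.py <<'E'
from h import *
from scipy.optimize import minimize
np.set_printoptions(precision=4,suppress=True)
def T(p,P):
    P=np.atleast_2d(P).astype(float); c,s=np.cos(p[2]),np.sin(p[2])
    return np.c_[p[0]+c*P[:,0]-s*P[:,1],p[1]+s*P[:,0]+c*P[:,1],P[:,2]]
box=lambda x0,x1,y0,y1,z0,z1:np.array([[x,y,z] for x in(x0,x1) for y in(y0,y1) for z in(z0,z1)])
cap=lambda z0,z1:np.array([[.012*np.cos(a),(.020 if np.sin(a)>0 else -.020)+.012*np.sin(a),z] for a in np.linspace(0,2*np.pi,24) for z in(z0,z1)])
def sat(c):
    i=c["img"].astype(int); return (i.max(2)-i.min(2))/(i.max(2)+20.)
K=4
def cost(p,P,c,m,roi):
    x0,x1,y0,y1=roi
    uv=np.array([proj(c,q) for q in T(p,P)])-[x0,y0]
    h=cv2.convexHull(uv.astype(np.float32))
    im=np.zeros(((y1-y0)*K,(x1-x0)*K),np.uint8)
    cv2.fillConvexPoly(im,np.round(((h+.5)*K-.5)*16).astype(np.int32),255,shift=4)
    a=cv2.resize(im,(x1-x0,y1-y0),interpolation=cv2.INTER_AREA)/255.
    return ((a-m)**2).sum()
def fit(c,P,p0,roi):
    x0,x1,y0,y1=roi
    m=np.clip((.40-sat(c)[y0:y1,x0:x1])/.22,0,1)
    s=np.array([[0,0,0],[.008,0,0],[0,.008,0],[0,0,.08]])
    r=minimize(cost,p0,args=(P,c,m,roi),method="Nelder-Mead",options=dict(initial_simplex=np.array(p0)+s,xatol=1e-5,fatol=1e-3))
    return r.x,r.fun,m
E
python3 - <<'E'
from fit import *
cs={n:imaging.camera(n) for n in("scene","top")}
i=cs["top"]["img"]; print(sat(cs["top"])[150:152,300:310].round(2), sat(cs["top"])[219:221,262:275].round(2))
plate=box(-.1,.09,-.16,.13,0,.012)
rois={"scene":(290,440,158,258),"top":(225,345,180,265)}
for n,c in cs.items():
    p,fu,m=fit(c,plate,[.553,.106,.03],rois[n]); print(n,p,fu,np.degrees(p[2]))
    print(" hinge",T(p,[.068,.085,.057]),"pivot",T(p,[-.017,0,.012]),"stop",T(p,[.03,.11,.012]),"grip",T(p,[-.042,.085,.057]))
    # fence profile, at plate top & fence top
    g=i=c["img"].mean(2).astype(np.float32)
    for z in(.012,.028):
        xs=np.arange(.020,.058,.001); ys=np.linspace(-.14,.06,60)
        pr=[]
        for x in xs:
            uv=np.array([proj(c,q) for q in T(p,np.c_[np.full(60,x),ys,np.full(60,z)])],np.float32)
            pr.append(np.median(cv2.remap(g,uv[None,:,0],uv[None,:,1],cv2.INTER_CUBIC)))
        print(z,np.array(pr).round().astype(int))
r={"scene":(178,215,205,245),"top":(392,424,185,222)}
E
```

```text
[[0.37 0.38 0.38 0.38 0.37 0.37 0.36 0.37 0.37 0.37]
 [0.37 0.37 0.37 0.38 0.38 0.38 0.38 0.37 0.37 0.38]] [[0.06 0.06 0.06 0.06 0.06 0.06 0.07 0.05 0.06 0.05 0.05 0.05 0.05]
 [0.06 0.05 0.05 0.06 0.05 0.05 0.05 0.05 0.05 0.05 0.05 0.05 0.06]]
scene [0.5527 0.1046 0.0546] 30.573763688564576 3.1307441210990663
 hinge [[0.6159 0.1932 0.057 ]] pivot [[0.5357 0.1037 0.012 ]] stop [[0.5766 0.2161 0.012 ]] grip [[0.5061 0.1872 0.057 ]]
0.012 [152 151 148 142 133 126 120 116 114 114 114 115 115 115 115 115 115 115
 117 118 113 102  88  74  61  52  46  46  53  74 103 130 145 150 152 152
 152 151 151]
0.028 [121 137 147 152 153 153 153 152 153 152 149 144 137 129 123 117 114 114
 114 115 115 115 115 114 114 115 116 118 114 103  89  74  61  52  46  46
  53  76 106]
top [0.5515 0.1063 0.0524] 106.64876480966427 3.0019777212753156
 hinge [[0.6149 0.1948 0.057 ]] pivot [[0.5345 0.1054 0.012 ]] stop [[0.5757 0.2178 0.012 ]] grip [[0.5051 0.189  0.057 ]]
0.012 [196 195 195 196 196 196 196 195 192 186 178 166 153 142 136 135 140 149
 156 160 164 164 163 162 162 162 161 162 162 163 164 169 174 179 184 188
 190 192 194]
0.028 [196 196 196 196 195 190 183 172 159 147 138 135 138 145 153 159 162 164
 163 163 162 162 161 161 162 162 164 167 172 177 182 187 190 192 193 194
 194 194 194]
```

```bash
python3 -m pendant '[[[36,-43,0,8,60],[36,-43,0,8,60],[36,-43,0,8.7,60],[37,-43,0,0,60],[37,-43,0,0,60],[37,-43,-20,0,60],[37,-43,-30,0,60],[36,-45,-30,0,60]]]'
```

```text
time_s: 2.2
eef_pos: [0.5026, 0.19, 0.1529]
eef_rot: [0.001, -0.027, 1.0, 0.0]
wrist_force: [0.3, 0.4, 0.1]
opening: 0.704
```

Run:
```python
from fit import *
o=monitor.get_obs(); print(o["eef_pos"],o["eef_rot"],o["time_s"])
w,x,y,z=o["eef_rot"]; r=R.from_quat([x,y,z,w]).as_matrix(); print("jaw deg",np.degrees(np.arctan2(r[1,1],r[0,1])))
cs={n:imaging.camera(n) for n in("scene","top")}
for n in cs:
  for t in("hold_grip","collet_nut","hold_hinge"):
    for d in spotter.tip_of(n,t)[:2]: print(n,t,d["confidence"],world(cs[n],d["at"]))
cv2.imwrite("pics/a1.png",cv2.resize(cs["scene"]["img"][130:260,290:460,::-1],(680,520),interpolation=cv2.INTER_CUBIC))
```

```text
[0.5026 0.19   0.1529] [ 0.0007 -0.0271  0.9996  0.0002] 2.2
jaw deg 93.10394263576835
scene hold_grip 0.63 [0.5064 0.1877 0.0571]
scene collet_nut 0.58 [0.4609 0.2083 0.0121]
scene hold_hinge 0.77 [0.6144 0.1934 0.0582]
scene hold_hinge 0.46 [ 0.5565  0.1016 -0.0046]
top collet_nut 0.16 [ 0.5502  0.1098 -0.001 ]
top hold_hinge 0.82 [0.6132 0.1966 0.0573]
```

```bash
python3 -m pendant '[[[1,-2,-50,0,60],[0,0,-45,0,60],[0,0,-20,0,60],[0,0,0,0,0],[0,0,0,0,0],[0,0,0,0,0],[0,0,0,0,0]]]'
```

```text
time_s: 3.48
eef_pos: [0.5035, 0.1878, 0.0401]
eef_rot: [0.001, -0.028, 1.0, -0.002]
wrist_force: [-1.0, -10.5, 3.8]
opening: 0.126
```

```bash
python3 -m pendant '[[[3.6,0.2,28,0,0],[10.4,0.6,26.3,0,0],[16.8,0.9,22.8,0,0],[21.8,1.2,17.9,0,0],[25.6,1.4,11.9,0,0],[27.9,1.5,5,0,0],[28.2,1.5,-2.1,0,0],[0,0,0,0,0]]]'
```

```text
time_s: 4.47
eef_pos: [0.6381, 0.1951, 0.1495]
eef_rot: [0.001, -0.027, 1.0, -0.001]
wrist_force: [-0.3, -7.6, 3.9]
opening: 0.125
```

Still gripped, and about 11° past upright. I'll carry the arm a little further along the arc, open the fingers and rise.

```bash
python3 -m pendant '[[[17,1,-5,0,0],[16,1,-7,0,0],[0,0,0,0,40],[0,0,0,0,40],[-15,0,30,0,40],[-15,-10,50,0,40],[-40,-40,0,0,60],[-40,-40,0,0,60]]]'
python3 - <<'E'
from fit import *
c=imaging.camera("scene")
cv2.imwrite("pics/a2.png",cv2.resize(c["img"][130:270,270:470,::-1],(800,560),interpolation=cv2.INTER_CUBIC))
t=imaging.camera("top")
for cc,n in((c,"scene"),(t,"top")):
    for th in("cam_grip","cam_disc"):
        for d in spotter.tip_of(n,th)[:2]:print(n,th,d["confidence"],world(cc,d["at"]))
E
```

```text
time_s: 5.48
eef_pos: [0.5585, 0.1088, 0.2176]
eef_rot: [0.002, -0.028, 1.0, 0.0]
wrist_force: [0.5, -0.4, 0.1]
opening: 0.702
scene cam_grip 0.56 [0.5197 0.0519 0.0544]
scene cam_disc 0.69 [0.7111 0.1989 0.1128]
scene cam_disc 0.63 [0.5258 0.1058 0.0111]
top cam_grip 0.54 [0.5148 0.0474 0.052 ]
top cam_disc 0.64 [0.5283 0.1077 0.0092]
```

View pics/a2.png

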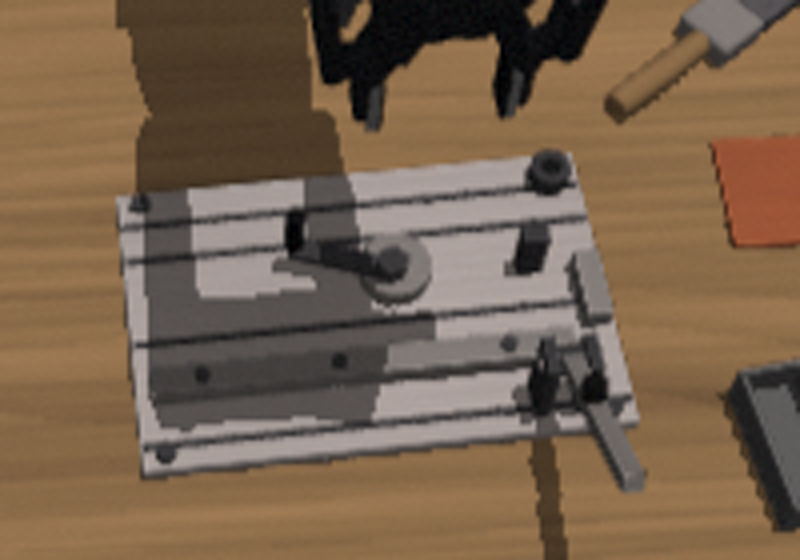

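The scene picture shows the hold-down arm lying back past its hinge (crop 610,430) with the rest block standing alone (532,245). The crank handle's top is at crop (295,230). I'm going to the crank next.

```bash
python3 -m pendant '[[[-20,-30,-40,0,35],[-21.5,-30,-50,0,35],[0,0,-50,0,35],[0,0,-36,0,35],[0,0,0,0,35],[0,0,0,0,0],[0,0,0,0,0],[0,0,0,0,0]]]'; python3 -m pendant '[[[0,0,0,0,0],[0,0,0,0,0]]]'
```

```text
time_s: 6.78
eef_pos: [0.52, 0.0475, 0.042]
eef_rot: [0.002, -0.028, 1.0, -0.001]
wrist_force: [0.8, -6.7, -4.5]
opening: 0.116
time_s: 7.02
eef_pos: [0.52, 0.0474, 0.0419]
eef_rot: [0.002, -0.027, 1.0, -0.001]
wrist_force: [1.7, -6.7, -5.1]
opening: 0.113
```

```bash
python3 -m pendant '[[[-14.2,6.3,0,0,0],[-12.1,9.8,0,0,0],[-9.2,12.6,0,0,0]]]';python3 -m pendant '[[[0,0,0,0,0]]]'; python3 -m pendant '[[[-5.6,14.5,0,0,0],[-1.7,15.9,0,0,0],[0,0,0,0,0],[0,0,0,0,0]]]'
```

```text
time_s: 7.4
eef_pos: [0.482, 0.0746, 0.0417]
eef_rot: [-0.001, -0.028, 1.0, -0.003]
wrist_force: [-8.9, -13.4, 5.2]
opening: 0.115
time_s: 7.52
eef_pos: [0.4809, 0.0763, 0.0416]
eef_rot: [-0.002, -0.028, 1.0, -0.002]
wrist_force: [-11.5, -8.5, 9.0]
opening: 0.111
time_s: 8.02
eef_pos: [0.4736, 0.1083, 0.0415]
eef_rot: [-0.002, -0.027, 1.0, -0.0]
wrist_force: [-10.5, -1.4, 7.2]
opening: 0.119
```

```bash
python3 -m pendant '[[[0,0,0,0,35],[0,0,0,0,35],[0,0,40,0,40],[0,0,60,0,40],[10,-50,60,0,40],[10,-50,20,0,40]]]'
python3 - <<'E'
import fit
from fit import *
def cost(p,P,c,m,roi):
    x0,x1,y0,y1=roi
    im=np.zeros(((y1-y0)*K,(x1-x0)*K),np.uint8)
    for Q in P:
        uv=np.array([proj(c,q) for q in T(p,Q)])-[x0,y0]
        h=cv2.convexHull(uv.astype(np.float32))
        cv2.fillConvexPoly(im,np.round(((h+.5)*K-.5)*16).astype(np.int32),255,shift=4)
    a=cv2.resize(im,(x1-x0,y1-y0),interpolation=cv2.INTER_AREA)/255.
    return ((a-m)**2).sum()
fit.cost=cost
S=[cap(0,.016),box(-.007,.007,-.007,.007,.016,.072)]
r={"scene":(178,220,203,245),"top":(390,426,184,222)}
cs={n:imaging.camera(n) for n in r}
for n,c in cs.items():
    for a in(.3,.9,1.5,-.3,-.9):
        p,fu,m=fit.fit(c,S,[.578,-.297,a],r[n]); print(n,p,round(fu,1))
    print(m.sum())
ims=[cv2.resize(cs["scene"]["img"][160:250,290:450,::-1],(800,450),interpolation=cv2.INTER_CUBIC)]
cv2.imwrite("pics/a3.png",ims[0])
E
```

```text
time_s: 8.78
eef_pos: [0.4957, 0.0177, 0.2125]
eef_rot: [0.004, -0.029, 1.0, -0.001]
wrist_force: [0.3, -0.0, -0.1]
opening: 0.468Traceback (most recent call last):
  File "<stdin>", line 18, in <module>
AttributeError: 'function' object has no attribute 'fit'
```

```bash
python3 - <<'E'
s=open("fit.py").read()
a=s.index("def cost"); b=s.index("def fit(")
s=s[:a]+'''def cost(p,P,c,m,roi):
    x0,x1,y0,y1=roi
    im=np.zeros(((y1-y0)*K,(x1-x0)*K),np.uint8)
    for Q in (P if isinstance(P,list) else [P]):
        uv=np.array([proj(c,q) for q in T(p,Q)])-[x0,y0]
        h=cv2.convexHull(uv.astype(np.float32))
        cv2.fillConvexPoly(im,np.round(((h+.5)*K-.5)*16).astype(np.int32),255,shift=4)
    a=cv2.resize(im,(x1-x0,y1-y0),interpolation=cv2.INTER_AREA)/255.
    return ((a-m)**2).sum()
'''+s[b:]
open("fit.py","w").write(s)
E
python3 - <<'E'
from fit import *
S=[cap(0,.016),box(-.007,.007,-.007,.007,.016,.072)]
r={"scene":(178,220,203,245),"top":(390,426,184,222)}
cs={n:imaging.camera(n) for n in r}
for n,c in cs.items():
    for a in(.3,.9,1.5,-.3,-.9):
        p,fu,m=fit(c,S,[.578,-.297,a],r[n]); print(n,p,round(fu,1))
    print(m.sum())
cv2.imwrite("pics/a3.png",cv2.resize(cs["scene"]["img"][160:250,290:450,::-1],(800,450),interpolation=cv2.INTER_CUBIC))
E
```

```text
scene [ 0.5793 -0.2977 -0.4631] 10.5
scene [ 0.5792 -0.2979 -0.4587] 10.2
scene [ 0.5794 -0.2979  2.689 ] 10.5
scene [ 0.5793 -0.2979 -0.4589] 10.2
scene [ 0.5793 -0.2976 -0.4641] 10.5
353.74901172188345
top [ 0.5783 -0.2971 -0.5035] 32.9
top [ 0.578  -0.2975 -0.4852] 32.8
top [ 0.5782 -0.2972  2.6461] 32.5
top [ 0.5782 -0.2973 -0.4939] 32.7
top [ 0.578  -0.2974 -0.4923] 32.8
354.7338668391276
```

View pics/a3.png

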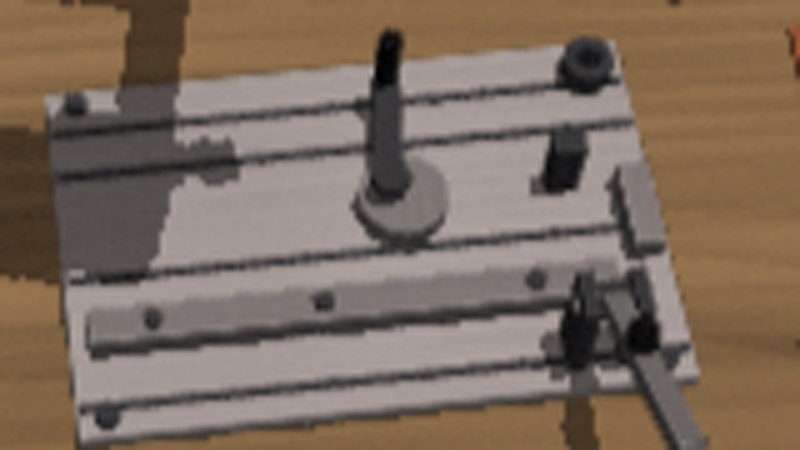

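```bash
python3 -m pendant '[[[10.4,-39.4,0,-10,40],[10.4,-39.4,0,-10,40],[10.4,-39.4,0,-10,40],[10.4,-39.4,0,-10,40],[10.4,-39.4,0,-10,40],[10.4,-39.4,0,-10,40],[10.4,-39.4,0,-10,40],[10.4,-39.4,0,-10,40]]]'; python3 -m pendant '[[[0,0,-20,-10,40],[0,0,-20,-10,40],[0,0,-20,-10,40],[0,0,-20,-10,40],[0,0,0,0,40]]]'; python3 -c "
from h import *
o=monitor.get_obs();w,x,y,z=o['eef_rot'];r=R.from_quat([x,y,z,w]).as_matrix(); print(np.degrees(np.arctan2(r[1,1],r[0,1])),o['q'])"
```

```text
time_s: 9.98
eef_pos: [0.5769, -0.2963, 0.2064]
eef_rot: [-0.001, 0.623, 0.782, 0.0]
wrist_force: [0.8, 0.2, 0.1]
opening: 0.474
time_s: 10.6
eef_pos: [0.5753, -0.2943, 0.1246]
eef_rot: [-0.003, 0.851, 0.525, -0.001]
wrist_force: [-0.5, 0.0, -0.1]
opening: 0.466
-26.717404825425433 [-6.56340614e-01  4.44257227e-01  1.49608635e+00  3.12625526e-04
  1.20707827e+00 -1.90142067e-01]
```

```bash
python3 -m pendant '[[[3.5,-3.3,-40,-0.5,40],[0,0,-40,0,40],[0,0,-10,0,40],[0,0,0,0,0],[0,0,0,0,0],[0,0,0,0,0],[0,0,0,0,0]]]'
```

```text
time_s: 11.48
eef_pos: [0.5804, -0.3007, 0.0387]
eef_rot: [0.001, 0.854, 0.52, 0.0]
wrist_force: [-0.0, -0.2, 1.0]
opening: 0.152
```

```bash
python3 -m pendant '[[[0,0,50,0,0],[0,40,30,0,0],[0,48,0,10,0],[-2,48,0,10,0],[-2,48,0,10.4,0],[0,48,0,0,0],[0,48,0,0,0],[0,0,-30,0,0]]]'; python3 -m pendant '[[[0,0,0,0,0],[0,0,0,0,0]]]'
python3 - <<'E'
from fit import *
o=monitor.get_obs();w,x,y,z=o['eef_rot'];r=R.from_quat([x,y,z,w]).as_matrix(); print(np.degrees(np.arctan2(r[1,1],r[0,1])),o['eef_pos'])
c=imaging.camera("scene")
cv2.imwrite("pics/a4.png",cv2.resize(c["img"][150:270,230:430,::-1],(800,480),interpolation=cv2.INTER_CUBIC))
E
```

```text
time_s: 12.48
eef_pos: [0.5779, -0.0173, 0.0902]
eef_rot: [0.002, 0.687, 0.727, 0.002]
wrist_force: [0.3, -0.8, -1.9]
opening: 0.15
time_s: 12.72
eef_pos: [0.5763, -0.0209, 0.0884]
eef_rot: [0.0, 0.689, 0.725, 0.0]
wrist_force: [-1.2, -0.3, -3.0]
opening: 0.154
2.973224820102949 [ 0.5763 -0.0209  0.0884]
```

View pics/a4.png

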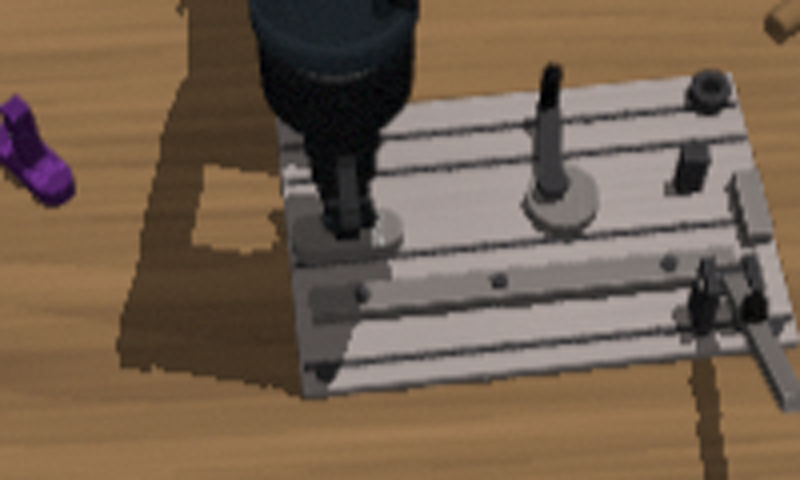

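The gauge hangs over the plate's right end, in line with the fence (crop 350,235). I'll lower it now.

```bash
python3 -m pendant '[[[0,0,-20,0,0],[0,0,-14,0,0],[0,0,0,0,0],[0,0,0,0,0]]]'; python3 -m pendant '[[[0,0,-3,0,0],[0,0,0,0,0],[0,0,0,0,0]]]'
```

```text
time_s: 13.28
eef_pos: [0.5763, -0.0206, 0.0542]
eef_rot: [0.0, 0.688, 0.725, 0.0]
wrist_force: [0.7, -0.7, -1.5]
opening: 0.153
time_s: 13.65
eef_pos: [0.576, -0.0202, 0.0508]
eef_rot: [0.0, 0.688, 0.725, 0.0]
wrist_force: [-1.0, 0.8, -2.1]
opening: 0.152
```

```bash
python3 -m pendant '[[[0,0,-1,0,0],[0,0,0,0,0]]]'; python3 -m pendant '[[[1,0,0,0,0],[0,0,0,0,0]]]'; python3 -m pendant '[[[1,0,0,0,0],[0,0,0,0,0]]]';  python3 -m pendant '[[[1,0,0,0,0],[0,0,0,0,0]]]'; python3 -m pendant '[[[1,0,0,0,0],[0,0,0,0,0]]]'
```

```text
time_s: 13.9
eef_pos: [0.5761, -0.0204, 0.0506]
eef_rot: [0.0, 0.688, 0.725, 0.0]
wrist_force: [-2.7, -0.6, 4.8]
opening: 0.148
time_s: 14.15
eef_pos: [0.5767, -0.0204, 0.0507]
eef_rot: [-0.0, 0.688, 0.726, -0.0]
wrist_force: [-4.0, 0.1, 7.1]
opening: 0.155
time_s: 14.4
eef_pos: [0.5776, -0.0204, 0.0507]
eef_rot: [-0.0, 0.688, 0.726, -0.0]
wrist_force: [-5.6, -0.5, 7.6]
opening: 0.151
time_s: 14.65
eef_pos: [0.5786, -0.0204, 0.0507]
eef_rot: [-0.0, 0.688, 0.726, -0.0]
wrist_force: [-5.2, -0.6, 7.3]
opening: 0.157
time_s: 14.9
eef_pos: [0.5791, -0.0204, 0.0507]
eef_rot: [-0.001, 0.688, 0.726, -0.001]
wrist_force: [-6.8, -0.5, 10.2]
opening: 0.154
```

```bash
python3 -m pendant '[[[0,0,0.6,0,0],[0,0,0,0,0]]]'; python3 -m pendant '[[[1,0,0,0,0],[0,0,0,0,0]]]'; python3 -m pendant '[[[1,0,0,0,0],[0,0,0,0,0]]]';  python3 -m pendant '[[[1,0,0,0,0],[0,0,0,0,0]]]'
```

```text
time_s: 15.15
eef_pos: [0.579, -0.0203, 0.0507]
eef_rot: [-0.001, 0.688, 0.726, -0.001]
wrist_force: [-4.8, -1.1, 6.9]
opening: 0.149
time_s: 15.4
eef_pos: [0.5792, -0.0203, 0.0507]
eef_rot: [-0.002, 0.688, 0.726, -0.001]
wrist_force: [-9.1, -1.7, 11.0]
opening: 0.156
time_s: 15.65
eef_pos: [0.5793, -0.0203, 0.0507]
eef_rot: [-0.002, 0.688, 0.726, -0.002]
wrist_force: [-13.8, -1.3, 13.7]
opening: 0.147
time_s: 15.9
eef_pos: [0.5794, -0.0203, 0.0508]
eef_rot: [-0.003, 0.688, 0.726, -0.003]
wrist_force: [-16.7, -1.6, 16.3]
opening: 0.151
```

```bash
python3 -m pendant '[[[-4.6,0,0.4,0,0],[0,0,0,0,0]]]'; python3 -m pendant '[[[-1.6,30,0,0,0],[-1.6,30,0,0,0],[0,0,0,0,0],[0,0,0,0,0]]]'
```

```text
time_s: 16.15
eef_pos: [0.5783, -0.0203, 0.0507]
eef_rot: [0.0, 0.688, 0.725, 0.0]
wrist_force: [-1.0, 0.4, -0.5]
opening: 0.15
time_s: 16.65
eef_pos: [0.5755, 0.0396, 0.0507]
eef_rot: [0.0, 0.688, 0.726, 0.0]
wrist_force: [0.2, 1.4, -0.4]
opening: 0.153
```

```bash
python3 -m pendant '[[[-1.1,20,0,0,0],[-0.6,12,0,0,0],[0,0,0,0,0]]]';python3 -m pendant '[[[-0.64,12,0,0,0],[0,0,0,0,0]]]';python3 -m pendant '[[[-0.64,12,0,0,0],[0,0,0,0,0]]]';python3 -m pendant '[[[-0.9,17,0,0,0],[0,0,0,0,0],[0,0,0,0,0]]]'
```

```text
time_s: 17.02
eef_pos: [0.5735, 0.0725, 0.0507]
eef_rot: [-0.0, 0.688, 0.726, 0.0]
wrist_force: [-0.7, 1.3, -0.0]
opening: 0.153
time_s: 17.27
eef_pos: [0.5728, 0.0845, 0.0507]
eef_rot: [-0.0, 0.688, 0.726, 0.0]
wrist_force: [0.2, 1.1, 0.4]
opening: 0.147
time_s: 17.52
eef_pos: [0.5721, 0.0968, 0.0507]
eef_rot: [-0.0, 0.688, 0.726, 0.0]
wrist_force: [0.7, 2.0, 1.1]
opening: 0.152
time_s: 17.9
eef_pos: [0.5711, 0.1134, 0.0507]
eef_rot: [-0.0, 0.688, 0.726, 0.0]
wrist_force: [0.5, 2.0, 1.1]
opening: 0.154
```

```bash
for i in 1 2 3; do python3 -m pendant '[[[0.5,0,0,0,0],[0,0,0,0,0]]]' | sed -n 2,4p; done; python3 -m pendant '[[[-1.5,0,0,0,0],[0,0,0,0,0]]]'|sed -n 2,4p; for i in 1 2 3 4 5; do python3 -m pendant '[[[-0.5,0,0,0,0],[0,0,0,0,0]]]' | sed -n 2,4p; done
```

```text
eef_pos: [0.5715, 0.1128, 0.0506]
eef_rot: [-0.0, 0.688, 0.725, -0.0]
wrist_force: [-2.2, 2.4, 3.5]
eef_pos: [0.5717, 0.1127, 0.0507]
eef_rot: [-0.001, 0.688, 0.725, -0.0]
wrist_force: [-2.7, 3.0, 6.0]
eef_pos: [0.5717, 0.1127, 0.0507]
eef_rot: [-0.001, 0.688, 0.725, -0.001]
wrist_force: [-5.7, 3.4, 6.7]
eef_pos: [0.5714, 0.1125, 0.0507]
eef_rot: [0.0, 0.688, 0.725, 0.0]
wrist_force: [-0.9, 2.2, 1.6]
eef_pos: [0.5712, 0.1124, 0.0507]
eef_rot: [0.0, 0.688, 0.725, 0.0]
wrist_force: [2.1, 1.0, -0.2]
eef_pos: [0.5707, 0.1124, 0.0507]
eef_rot: [0.001, 0.688, 0.725, 0.0]
wrist_force: [3.4, -1.0, -0.4]
eef_pos: [0.5705, 0.1125, 0.0508]
eef_rot: [0.001, 0.688, 0.725, 0.001]
wrist_force: [4.9, -1.1, -1.9]
eef_pos: [0.5704, 0.1125, 0.0508]
eef_rot: [0.001, 0.688, 0.725, 0.001]
wrist_force: [6.5, 0.9, -4.0]
eef_pos: [0.5703, 0.1125, 0.0508]
eef_rot: [0.001, 0.688, 0.725, 0.001]
wrist_force: [7.1, 0.1, -5.3]
```

```bash
python3 -m pendant '[[[2.5,0,0,0,0],[0,0,0,0,0]]]'|sed -n 2,4p; python3 -m pendant '[[[-1.1,20,0,0,0],[-1.1,20,0,0,0],[-1.1,20,0,0,0],[0,0,0,0,0]]]'; for i in 1 2 3 4; do python3 -m pendant '[[[-0.2,4,0,0,0],[0,0,0,0,0]]]' | sed -n 2,4p; done
```

```text
eef_pos: [0.5709, 0.1125, 0.0507]
eef_rot: [-0.0, 0.688, 0.725, -0.001]
wrist_force: [0.2, -1.5, 3.5]
time_s: 20.9
eef_pos: [0.5674, 0.1756, 0.0507]
eef_rot: [-0.001, 0.687, 0.726, 0.001]
wrist_force: [-0.5, 2.6, 0.6]
opening: 0.152
eef_pos: [0.5676, 0.1768, 0.0507]
eef_rot: [-0.0, 0.688, 0.726, -0.0]
wrist_force: [-0.3, -0.9, 4.6]
eef_pos: [0.5677, 0.1804, 0.0507]
eef_rot: [0.0, 0.688, 0.725, 0.0]
wrist_force: [-0.8, -1.2, 4.5]
eef_pos: [0.5677, 0.1833, 0.0509]
eef_rot: [0.001, 0.688, 0.726, -0.001]
wrist_force: [0.5, -8.0, 6.0]
eef_pos: [0.5677, 0.1852, 0.0515]
eef_rot: [0.002, 0.688, 0.726, -0.002]
wrist_force: [-2.7, -17.9, 12.6]
```

```bash
python3 -m pendant '[[[0.2,-4,0,0,0],[0,0,0,0,0]]]'; python3 -m pendant '[[[0,0,0,0,26],[0,0,0,0,26],[0,0,0,0,26]]]';python3 -m pendant '[[[0,0,30,0,26],[0,0,40,0,26],[0,0,60,0,26],[-40,-30,30,0,40],[-50,-40,0,0,40],[-50,-40,0,0,40]]]'
python3 - <<'E'
from fit import *
c=imaging.camera("scene");t=imaging.camera("top")
cv2.imwrite("pics/a5.png",cv2.resize(c["img"][155:260,290:450,::-1],(800,525),interpolation=cv2.INTER_CUBIC))
cv2.imwrite("pics/a5t.png",cv2.resize(t["img"][180:262,225:345,::-1],(780,533),interpolation=cv2.INTER_CUBIC))
F=[.552,.1055,.0535]
for cc,n in((c,"scene"),(t,"top")):
    for th in("gauge","gauge_grip","cam_grip","cam_disc"):
        for d in spotter.tip_of(n,th)[:5]:
            w=world(cc,d["at"])
            if w[1]>0:
                e=w-[F[0],F[1],0]; co,s=np.cos(F[2]),np.sin(F[2])
                print(n,th,round(d["confidence"],2),"fixture mm",1e3*np.array([co*e[0]+s*e[1],-s*e[0]+co*e[1],w[2]]))
E
```

```text
time_s: 22.15
eef_pos: [0.5676, 0.1843, 0.0511]
eef_rot: [0.0, 0.689, 0.725, 0.0]
wrist_force: [-0.6, -4.0, 6.4]
opening: 0.152
time_s: 22.52
eef_pos: [0.5668, 0.185, 0.0501]
eef_rot: [-0.0, 0.688, 0.726, -0.0]
wrist_force: [0.5, -0.4, -0.2]
opening: 0.305
time_s: 23.28
eef_pos: [0.4284, 0.076, 0.2109]
eef_rot: [0.0, 0.688, 0.726, 0.0]
wrist_force: [0.1, -1.1, 1.1]
opening: 0.469
scene gauge_grip 0.54 fixture mm [24.4826 77.9438 66.9055]
scene cam_grip 0.77 fixture mm [-73.56    11.933   53.2517]
scene cam_disc 0.17 fixture mm [-59.8569 268.7669   1.1673]
top gauge 0.56 fixture mm [15.5604 79.2819 15.0277]
top gauge_grip 0.58 fixture mm [13.7826 79.794  66.265 ]
```

View pics/a5.png

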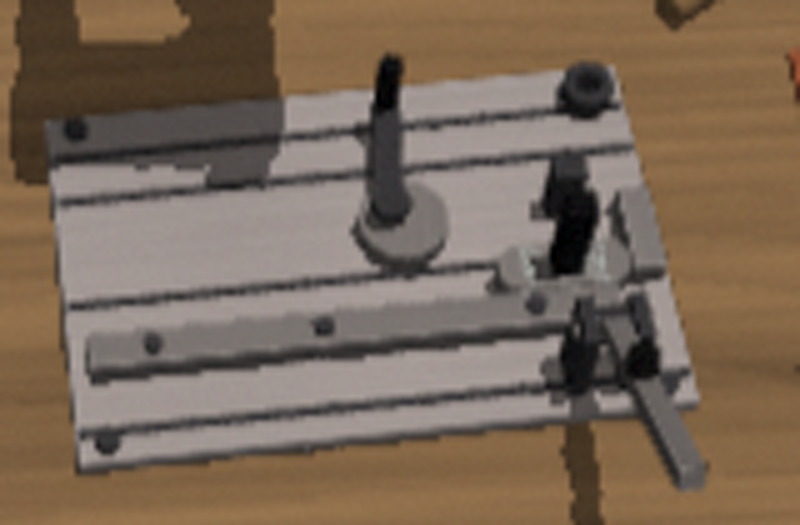

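View pics/a5t.png

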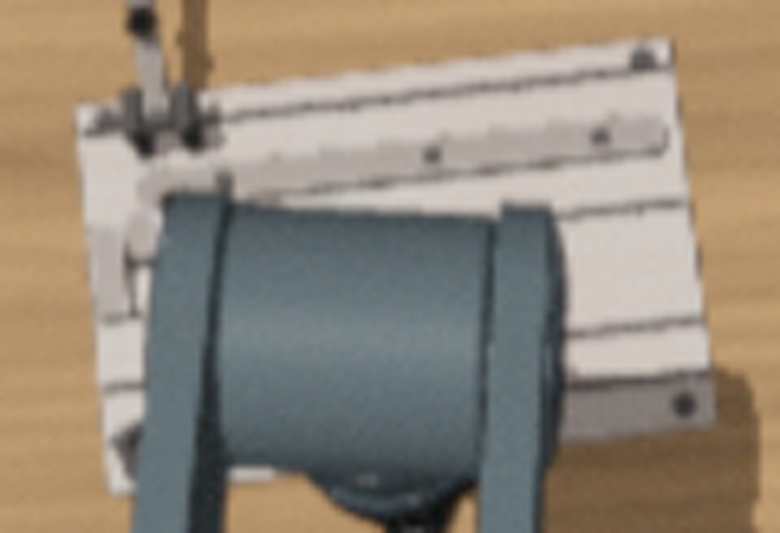

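The scene picture shows the gauge standing flat between fence and stop, with its right end at crop (628,255) and the stop face at about (630,250). The top view is half hidden by the robot. To make sure it is seated, I'll nudge the stem gently towards the stop with shut fingers.

```bash
python3 -m pendant '[[[46,27,0,0,0],[46,27,0,0,0],[47,26.4,0,0,0],[0,0,-40,0,0],[0,0,-50,0,0],[0,0,-50,0,0],[0,0,-28,0,0],[0,0,0,0,0]]]'; for i in 1 2 3 4 5; do python3 -m pendant '[[[-0.1,3,0,0,0],[0,0,0,0,0]]]' | sed -n 2,4p; done
```

```text
time_s: 24.78
eef_pos: [0.5664, 0.1573, 0.0393]
eef_rot: [-0.002, 0.688, 0.726, -0.002]
wrist_force: [0.8, -0.2, 1.0]
opening: 0.0
eef_pos: [0.5701, 0.1606, 0.0445]
eef_rot: [0.001, 0.688, 0.726, 0.001]
wrist_force: [-0.1, -0.4, 0.3]
eef_pos: [0.5689, 0.1633, 0.0434]
eef_rot: [0.0, 0.688, 0.726, 0.0]
wrist_force: [0.5, -0.2, 0.7]
eef_pos: [0.5685, 0.1661, 0.0428]
eef_rot: [0.0, 0.688, 0.726, 0.0]
wrist_force: [-0.2, -0.7, 0.2]
eef_pos: [0.5686, 0.1674, 0.0431]
eef_rot: [0.001, 0.688, 0.726, -0.001]
wrist_force: [-1.3, -8.1, 3.8]
eef_pos: [0.5689, 0.1681, 0.0435]
eef_rot: [0.002, 0.688, 0.726, -0.002]
wrist_force: [-1.9, -18.0, 8.9]
```

It hit hard contact straight away (8 then 18 N), so it is seated. I'll back off and do the final check.

```bash
python3 -m pendant '[[[0.3,-9,0,0,0],[0,0,40,0,0],[0,0,60,0,0],[-10,-30,60,0,0],[-20,-60,0,0,0],[-20,-60,0,0,0],[-20,-60,0,0,0],[-20,-60,0,0,0]]]'; python3 -m pendant '[[[0,-60,0,0,0],[0,-60,0,0,0],[0,0,0,0,0]]]'
python3 - <<'E'
from fit import *
c=imaging.camera("scene");t=imaging.camera("top")
a=cv2.resize(c["img"][155:260,290:450,::-1],(600,394),interpolation=cv2.INTER_CUBIC)
cv2.imwrite("pics/a6.png",cv2.resize(t["img"][180:262,225:345,::-1],(780,533),interpolation=cv2.INTER_CUBIC))
F=[.552,.1055,.0535]
for cc,n in((c,"scene"),(t,"top")):
    for th in("gauge","cam_grip","cam_disc","hold_grip","collet_nut"):
        for d in spotter.tip_of(n,th)[:5]:
            w=world(cc,d["at"])
            if w[1]>.03:
                e=w-[F[0],F[1],0]; co,s=np.cos(F[2]),np.sin(F[2])
                print(n,th,round(d["confidence"],2),"fixture mm",1e3*np.array([co*e[0]+s*e[1],-s*e[0]+co*e[1],w[2]]))
E
```

```text
time_s: 27.02
eef_pos: [0.4794, -0.1031, 0.198]
eef_rot: [0.0, 0.688, 0.726, 0.0]
wrist_force: [1.7, -0.3, -0.3]
opening: -0.001
time_s: 27.4
eef_pos: [0.4799, -0.2256, 0.1979]
eef_rot: [0.0, 0.69, 0.724, -0.0]
wrist_force: [0.0, -0.2, 0.3]
opening: 0.004
scene gauge 0.67 fixture mm [20.0969 75.555  17.2826]
scene cam_grip 0.92 fixture mm [-75.3932   9.7078  52.9392]
scene cam_disc 0.58 fixture mm [-15.3909   3.4172  14.051 ]
scene hold_grip 0.85 fixture mm [162.8096  84.7751 112.2016]
scene collet_nut 0.63 fixture mm [-17.614   -0.2724   7.1877]
scene collet_nut 0.52 fixture mm [-86.0862 107.534    9.6284]
top cam_grip 0.75 fixture mm [-74.8721   5.8316  50.6945]
top cam_disc 0.56 fixture mm [-13.2924   7.0528  11.9935]
top hold_grip 0.65 fixture mm [161.2352  87.0008 115.7809]
top collet_nut 0.54 fixture mm [-78.1636 110.5935  15.0571]
```

View pics/a6.png

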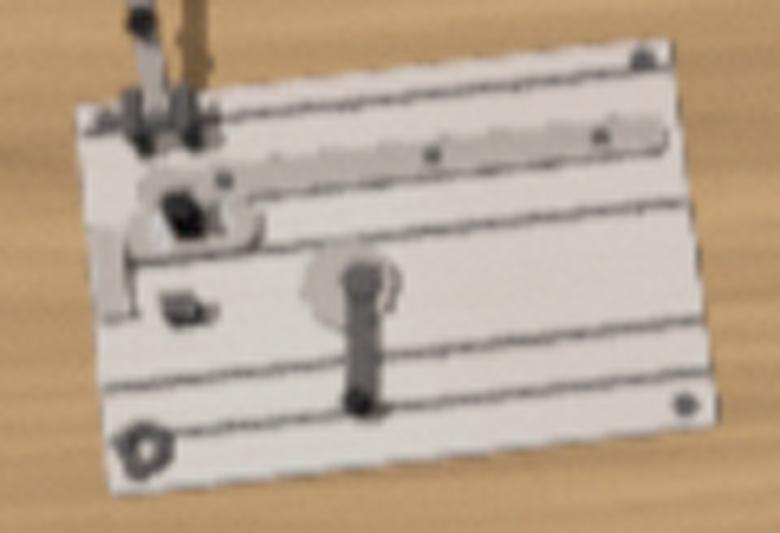

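```bash
python3 -c "
from bench import order; print(order.hand_in())"
```

```text
the job is handed in; nothing more can be done
None
```

The job is done and handed in at about 28 s of the 72 s allowed; the hand-in gave no verdict.

- **Hold-down arm:** I swung it over and let it go past upright. Both cameras put its grip point about 2.6 rad open, and it stayed there in the last pictures.
- **Eccentric guide:** I led the crank to q of about 1.68 rad. The last pictures agree, giving roughly 1.67 to 1.74.
- **Gauge:** I used the steel one with the black stem and left the two orange and one purple look-alikes alone. I slid it flat along the fence from the right-hand end, past the disc, with forces of about 2 N or less.
- **Play at the disc:** Moving the gauge between fence and disc touched at TCP x of about 571.7 and 570.5 mm. That makes the play about 1.2 mm, or 1.4 mm at most with the fingers' give at 6–7 N. The geometry predicted about 1.3 mm, so it is within the 1.5 mm limit but towards the loose end.
- **At the end stop:** On first contact the gauge was pressed with about 18 N and lifted roughly 1 mm, so I eased back and released it. A second push with shut fingers met solid contact at once. That puts its centre at world y of about 184.6 mm, against 184.4 mm expected.

One disagreement: in the last pictures the network put the gauge at fixture y of about 75.6 mm instead of 78. That is within its stated error, and the top picture shows the gauge against the stop. The bystanders were not touched, and the robot was clear of everything at hand-in.

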